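# Vent the gas line and hold a test coupler on its sloping nipple

### The job

First push the round vent button on the small valve box fully down and let it come back up. Then pick up the steel test coupler, press it squarely onto the sloping nipple of the gas manifold until it snaps over the two balls, and keep pushing it fully home against the spring collar: finish while gripping it and holding it there, with the collar pressed all the way in. Leave the beaker and the brown bottle standing where they are.

Things in the scene. Friction and masses are not known exactly. Their poses are not given: they have to be found in the camera images.
- vent_top (a point): Centre of the top face of the white push button (30 mm across) on a low grey valve box (70 x 70 x 35 mm high) fixed to the worktop. Press straight down.
- vent (a joint): Travel of the vent button in m: 0 is up, 0.006 is fully down; its spring needs 5 N at full travel and brings it back up.
- coupler_center (a point): Centre, on its axis and half-way up (44 mm), of the loose round steel test coupler, 88 mm long, about 0.25 kg, own z from mouth to grip. Lower 40 mm: shell 40 mm in diameter, open mouth at the bottom; upper 48 mm: ribbed grip 30 mm in diameter, to be grasped round the side above the shell's shoulder. It starts standing mouth down on the worktop; its turn about z does not matter.
- coupler: The same coupler; the origin is the centre of its mouth (44 mm from coupler_center along -z), z axis from mouth to grip. The mouth's lip is 23 mm in inner diameter and 5 mm thick; behind it the bore is 29 mm wide and blind at 35 mm from the mouth.
- nipple_tip (a point): Centre of the tip of the fixed nipple on the gas manifold (grey block 120 x 130 x 40 mm with a sloping aluminium pedestal). z is the nipple's axis, pointing out, leaning 25 degrees from vertical roughly towards the robot; x points to the manifold's back. Nipple 20 mm in diameter, 33.5 mm long, coned tip; two opposite spring balls, 11.5 mm below the tip, stand 3 mm out of its sides.
- nipple_seat (a point): Centre of the nipple's foot, 33.5 mm below the tip along the axis, same axes as nipple_tip. The free collar's top is 13 mm above it, the pressed collar's top 5 mm above it, so the coupler's mouth is 5 mm above it when fully home.
- collar (a joint): Travel in m of the spring collar, a grey plastic ring (39 mm outside, 22 mm inside) round the nipple's foot that the coupler's mouth pushes down along the nipple's axis: 0 free, 0.008 all the way in. Its spring pushes back with 4 N at first and about 10 N at the end; let go, it lifts the coupler about 8 mm again. Getting over the balls before that takes about 8 to 10 N.
- ball_l (a joint): Inward travel of one spring ball in m: 0 is out. It goes in by about 1.3 mm as the coupler's lip passes and comes out again behind the lip (the snap) when the mouth is about 13 mm above the nipple's seat, where the collar's travel begins.
- ball_r (a joint): The same for the opposite ball.
- beaker_center (a point): Centre, half-way up, of a loose glass beaker, 59 mm in diameter and 71 mm high, standing on the worktop; not to be moved.
- small_bottle_center (a point): Centre, half-way up, of a loose brown glass bottle with a black cap, 58 mm in diameter and 126 mm high, standing on the worktop; not to be moved.
There are look-alikes about, which are no part of the job. Leave any yellow look-alike of the coupler alone.

How it is judged:
By the outcome, as a careful person would: the job done as asked, in the order asked, and still so for the second after the job is handed in, while the arm keeps its last pose, push and grip.
It also fails if it takes over 50 s, if anything falls off the work surface, if the arm or the gripper's body presses on something with over 40 N, if the wrist force passes 120 N, or if a joint passes its speed limit or range.

### The arm

A 6-joint arm with a two-finger parallel gripper is mounted at the origin on a cart in front of the work surface, level with it; the furniture and walls round the work are solid. World frame = base frame: x ahead of the robot, y to its left, z up, the work surface at z = 0. Lengths are in m, angles in rad, forces in N, time in s.
With the tool pointing down it reaches from about 0.325 to 0.9 m from the base axis. Payload 6.1 kg.
Tool frame: the origin (TCP) lies midway between the tips of the shut fingers; the grasp point (between the pads) lies 19 mm behind it; z points along the fingers, y is the direction in which the jaws open and shut (so a half turn about z gives the same grasp; the last joint's range is limited). The gripper opens to 85 mm and grips with 20 to 120 N. Pads are 22 mm wide; open, the fingers measure 114 mm over their backs; the gripper's body (76 mm by 85 mm) begins 54 mm behind the grasp point. The pads swing forward as they close: fully open they stand 13 mm farther back than shut.
Start: joints at [-1.376, 0.22, 1.526, -0, 1.395, -0.126], TCP at [0.197, -0.593, 0.198] pointing down, gripper open.
Joint ranges: [-2.98, 2.98], [-0.91, 2.08], [0.09, 2.57], [-1.24, 4.39], [0.2, 2.65], [-2.68, 2.68]. Speed limits (rad/s): [2.57, 2.57, 3.01, 3.14, 3.14, 3.14].

### API

Orientations are given as a 3x3 rotation matrix whose columns are the frame's x, y, z axes.
In Python, from rig import bot gives the robot as it stands.
- The arm moves only by the tool step_arm, never from a script. Its argument "deltas" is a list of rows, each a list of 2 entries, a list of its own where there are three numbers: the shift along the tool's x, y, z in units of 30 mm (1.0 is 30 mm), then the turn about the tool's z in units of 6 degrees (1.0 is 6 degrees). A call has 1 to 10 rows; each row is the pose to reach, as a shift and turn from the pose measured when the call began, along the tool's axes at that moment; what a row does not reach only later rows make up. A row lasts 1/12 s, in which the tool goes at most 41.7 mm and 7.16 degrees, less where a joint would pass 70% of its speed; a pose out of reach is approached as far as the arm can. A call with a gripper value outside its range is refused whole. "gripper" is the opening in per cent of the stroke, from 0 (shut) to 100 (fully open), set as the call begins (left out, the last holds). The fingers move at their own pace and stop on an object; "force" is the grip in N (left out, the last holds). Time passes only in rows, so rows that repeat a pose let the fingers close. It gives the time, the measured TCP pose, the force and the opening at its end, in the units of the state.
- bot.observe(): the state, without advancing time (a new reading comes with each control period).
- bot.grab_frame(name): name is "side" or "top"; returns the picture (420x560x3 uint8, blue, green, red); there is no depth.
- bot.camera_model(name): a dict with "mtx" (3x3 intrinsics, pixels), "distortion" ([k1, k2, p1, p2, k3] as OpenCV has them; the pictures are not rectified), "R" (3x3) and "t" (3): a world point X has camera coordinates R X + t. Camera axes: x right, y down, z forward; pixel columns grow to the right and rows downward; lengths in m; the calibration is good to about 2 mm. A picture is of the moment at which its call begins. camera_model takes no time and is no camera call.
- bot.finish_job(): hands the job in, once; it reports no verdict.
The state is a dict: "clock": time; "qpos": joint angles; "dq": joint speeds; "tau": joint torques, N m; "position": TCP position; "ee_rot": TCP orientation; "contact_force": force on the tool from outside, world axes, zero at the start; "moment": the same for the moment, N m; "width": finger opening in m.
Only numpy, scipy, OpenCV 4.12 (cv2) and the standard library are available. Lean on these libraries where they do the work, as an engineer would, in place of code of your own. Each camera call takes 0.05 s, during which the arm holds its last target. There are 200 camera calls.

## Working session

There is one attempt and no reset: what is moved stays moved. The work goes in short steps, Python scripts to look and compute and a tool call to move; the robot and the scene stay as the last step left them, time stands still between calls to the robot, and variables do not carry over. Pictures are saved under pics/ and viewed, about 8 in all and at most 12, crops included, and the job is handed in when it is done.

Besides the shell and the picture viewer there is one more tool, called after "Call:" as name([rows], argument=value, ...), one row to a line, values as JSON. step_arm: Moves the arm, as the interface text tells. Its arguments: {"type":"object","properties":{"deltas":{"type":"array"},"gripper":{"type":"number"},"force":{"type":"number"}},"required":["deltas"]}

```bash
mkdir -p pics; ls; python3 - <<'E'
from rig import bot
import cv2,numpy as np
s=bot.observe();print(s)
for n in("side","top"):
    cv2.imwrite(f"pics/{n}0.png",bot.grab_frame(n)); c=bot.camera_model(n); print(n,c, -c["R"].T@c["t"])
E
```

```text
pics
{'clock': 0.0, 'qpos': array([-1.37610817e+00,  2.21198629e-01,  1.52761210e+00, -2.56562399e-05,
        1.39469380e+00, -1.26117326e-01]), 'dq': array([-0.00024601,  0.00026679, -0.00026718,  0.000478  , -0.00107861,
       -0.00052039]), 'tau': array([-3.93150767e-04, -4.96888268e+01, -3.89397526e+01, -1.08799204e-04,
        1.11792918e-02, -2.68229905e-05]), 'position': array([ 0.19692951, -0.59246381,  0.19711581]), 'ee_rot': array([[ 9.48980351e-01,  3.15334962e-01, -3.94654733e-04],
       [ 3.15335135e-01, -9.48978531e-01,  1.87086939e-03],
       [ 2.15431659e-04, -1.89986679e-03, -9.99998172e-01]]), 'contact_force': array([0.55187483, 0.01810131, 0.17199625]), 'moment': array([0.03811977, 0.02698027, 0.0095532 ]), 'width': 0.08554617861760898}
side {'mtx': array([[447.5845857 ,   0.        , 272.42386519],
       [  0.        , 447.5845857 , 213.07850842],
       [  0.        ,   0.        ,   1.        ]]), 'distortion': array([-0.13397633,  0.        ,  0.        ,  0.        ,  0.        ]), 'R': array([[-0.99876147,  0.04547165,  0.02019564],
       [ 0.00676195,  0.52619028, -0.85033997],
       [-0.04929311, -0.84915023, -0.52584605]]), 't': array([0.49713457, 0.11243051, 1.08960981])} [0.54946886 0.84347704 0.65853122]
top {'mtx': array([[517.19104971,   0.        , 274.61829973],
       [  0.        , 517.19104971, 208.94428571],
       [  0.        ,   0.        ,   1.        ]]), 'distortion': array([0.03451402, 0.        , 0.        , 0.        , 0.        ]), 'R': array([[ 8.40944190e-03, -9.99964519e-01,  4.91087591e-04],
       [-9.95017358e-01, -8.41662685e-03, -9.93459471e-02],
       [ 9.93465556e-02,  3.46803292e-04, -9.95052834e-01]]), 't': array([-0.06784716,  0.49846031,  1.45599356])} [ 0.35189927 -0.06415434  1.49834385]
```

View pics/side0.png

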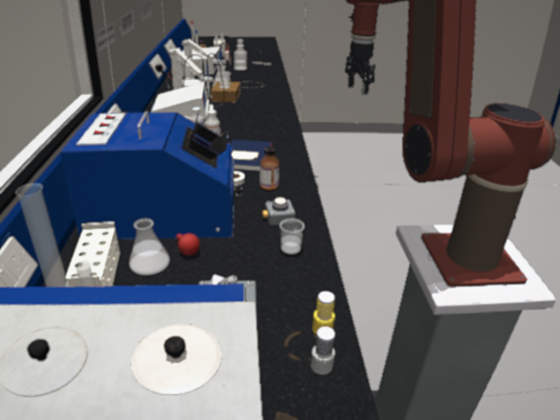

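View pics/top0.png

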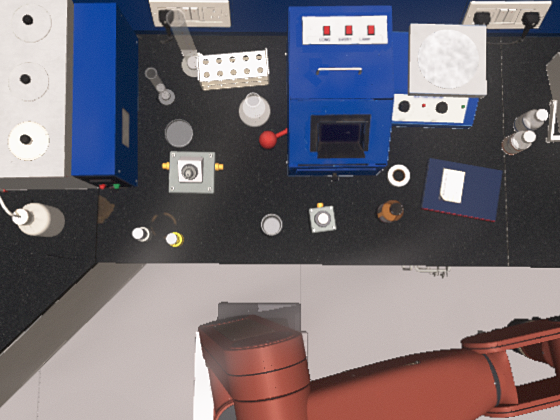

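```bash
cat > h.py <<'E'
from rig import bot
import cv2,numpy as np
def mosaic(tiles,out,s=4,w=66,h=75,cols=3,ims=None):
    rows=[];r=[]
    ims=ims or {}
    for n,u,v in tiles:
        if n not in ims: ims[n]=bot.grab_frame(n)
        c=cv2.resize(ims[n][v:v+h,u:u+w],None,fx=s,fy=s,interpolation=cv2.INTER_CUBIC)
        for k in range(0,w,10): cv2.line(c,(k*s,0),(k*s,6 if k%50 else 14),(0,255,0),1)
        for k in range(0,h,10): cv2.line(c,(0,k*s),(6 if k%50 else 14,k*s),(0,255,0),1)
        cv2.rectangle(c,(0,0),(w*s-1,h*s-1),(0,255,0),1)
        cv2.putText(c,f"{n}{u},{v}",(8,h*s-6),0,.4,(0,255,255),1)
        r.append(c)
        if len(r)==cols: rows.append(np.hstack(r));r=[]
    cv2.imwrite(out,np.vstack(rows))
def ray(n,uv):
    c=bot.camera_model(n)
    p=cv2.undistortPoints(np.array([[uv]],float),c["mtx"],c["distortion"])[0,0]
    return -c["R"].T@c["t"], c["R"].T@np.array([p[0],p[1],1.])
def atz(n,uv,z):
    o,d=ray(n,uv); return o+d*(z-o[2])/d[2]
def tri(us,ut):
    o1,d1=ray("side",us);o2,d2=ray("top",ut)
    a=np.linalg.lstsq(np.c_[d1,-d2],o2-o1,rcond=None)[0]
    p,q=o1+d1*a[0],o2+d2*a[1]
    return (p+q)/2, np.linalg.norm(p-q)
def proj(n,X):
    c=bot.camera_model(n)
    return cv2.projectPoints(np.array([X],float),cv2.Rodrigues(c["R"])[0],c["t"],c["mtx"],c["distortion"])[0][0,0]
E
python3 - <<'E'
from h import *
ims={n:cv2.imread(f"pics/{n}0.png") for n in("side","top")}
mosaic([("top",125,200),("top",290,180),("top",160,140),("side",290,300),("side",248,170),("side",200,250)],"pics/m1.png",ims=ims)
E
```

```text
(no output)
```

View pics/m1.png

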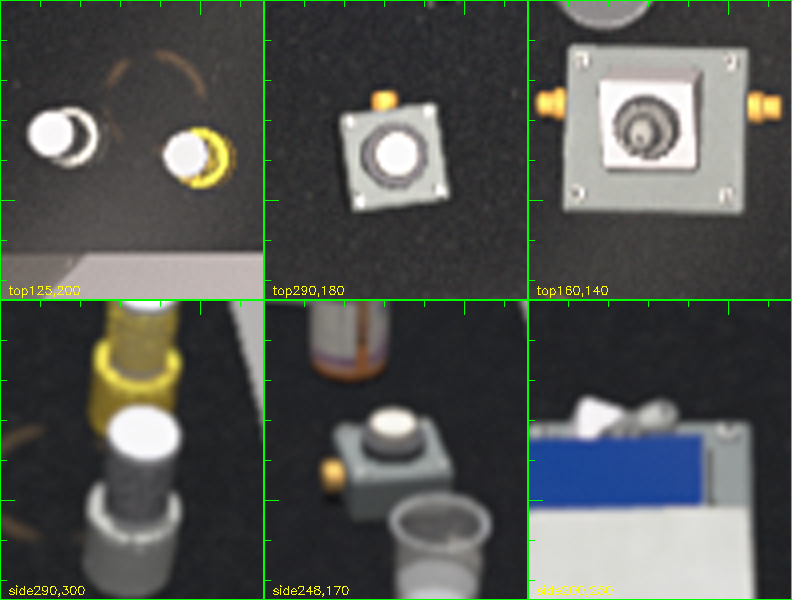

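```bash
python3 - <<'E'
from h import *
np.set_printoptions(precision=4,suppress=True)
print("coup",tri((326.2,333.2),(137.5,233.5)), atz("top",(137.5,233.5),.088),atz("top",(142.2,234.2),.04))
print("vent",tri((280.4,200.6),(323.25,218.5)))
print("tip",tri((235.5,277.5),(188,172.75)))
P=[atz("top",p,.04) for p in((170.5,151.5),(215,152),(214,193),(168.75,192.5))]
print(np.array(P),np.mean(P,0)); print([np.linalg.norm(P[i]-P[i-1]) for i in range(4)])
# valve box
for p in((171-85,0),):pass
for z in(.1,.11,.12,.13): print(z,atz("top",(188,172.75),z))
print(atz("top",(271,224),.071),atz("top",(390,210),.126))
E
```

```text
coup (array([0.4218, 0.3099, 0.0844]), np.float64(0.0017327422717512296)) [0.4224 0.3088 0.088 ] [0.423  0.3082 0.04  ]
vent (array([ 0.4693, -0.2001,  0.052 ]), np.float64(0.0024270820933767964))
tip (array([0.584 , 0.1743, 0.0994]), np.float64(0.009965086452512725))
[[0.6601 0.2355 0.04  ]
 [0.6599 0.1084 0.04  ]
 [0.5416 0.1089 0.04  ]
 [0.5419 0.2372 0.04  ]] [0.6008 0.1725 0.04  ]
[np.float64(0.11823230259294948), np.float64(0.12712302601787137), np.float64(0.11830555747834597), np.float64(0.12828188504873886)]
0.1 [0.5889 0.1739 0.1   ]
0.11 [0.5872 0.1722 0.11  ]
0.12 [0.5855 0.1705 0.12  ]
0.13 [0.5838 0.1688 0.13  ]
[ 0.4525 -0.054   0.071 ] [ 0.4887 -0.3708  0.126 ]
```

Call:
step_arm([
  [[12.73,-9.56,0],0],
  [[12.73,-9.56,0],0],
  [[12.73,-9.56,0],0],
  [[12.73,-9.56,0],0],
  [[12.73,-9.56,0],0],
  [[12.73,-9.56,0],0],
  [[12.73,-9.56,0],0],
  [[12.73,-9.56,1],0],
  [[12.73,-9.56,2],0],
  [[12.73,-9.56,3],0],
], gripper=0, force=40)

```text
clock: 0.93
position: [0.4307, -0.2573, 0.1559]
ee_rot: [[0.949, 0.316, 0.004], [0.316, -0.949, -0.001], [0.003, 0.002, -1.0]]
contact_force: [1.3, -0.8, 0.4]
width: -0.0002
```

```bash
python3 - <<'E'
from h import *
ims={n:cv2.imread(f"pics/{n}0.png") for n in("side","top")}
th=np.radians(25); z=np.array([-np.sin(th),0,np.cos(th)]); 
def ring(im,n,c,r,col,s,u,v):
    x=np.array([np.cos(th),0,np.sin(th)]);y=np.array([0,1,0])
    p=[(proj(n,c+r*(np.cos(a)*x+np.sin(a)*y))-[u,v]+.5)*s for a in np.linspace(0,6.3,40)]
    cv2.polylines(im,[np.int32(p)],1,col,1)
tip=np.array([.5875,.1725,.108])
out=[]
for n,u,v,w,h in(("side",215,260,40,40),("top",172,152,40,40)):
    s=10
    for d in(0,1):
        c=cv2.resize(ims[n][v:v+h,u:u+w],None,fx=s,fy=s,interpolation=cv2.INTER_CUBIC)
        if d:
            ring(c,n,tip,.006,(0,0,255),s,u,v);ring(c,n,tip-.0335*z,.010,(0,255,0),s,u,v)
            ring(c,n,tip-.0205*z,.0195,(255,0,0),s,u,v)
        out.append(c[:300] if n=="side" else c[50:350])
cv2.imwrite("pics/m2.png",np.vstack([np.hstack(out[:2]),np.hstack(out[2:])]))
E
```

```text
(no output)
```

View pics/m2.png

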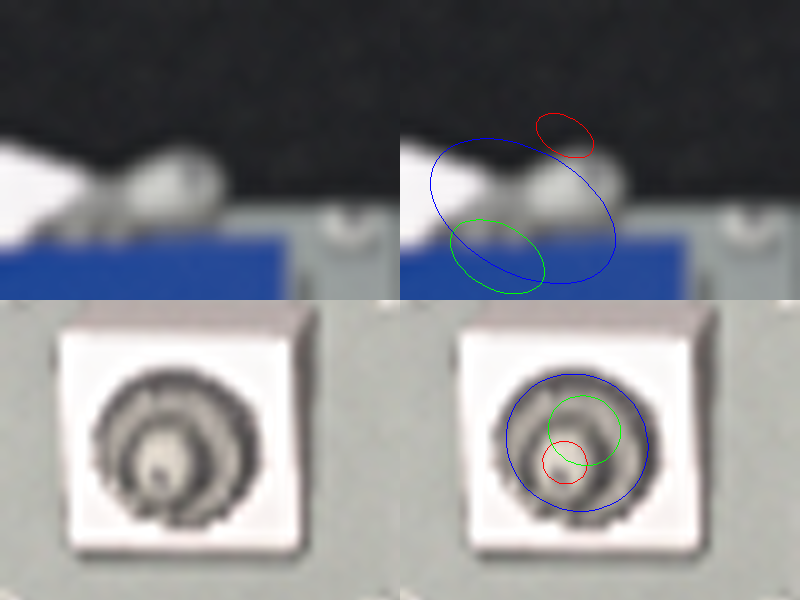

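```bash
python3 - <<'E'
from h import *
np.set_printoptions(precision=4,suppress=True)
print("coup",tri((325.8,332.8),(137.1,233.1)), atz("top",(137.1,233.1),.088),atz("top",(141.8,233.8),.04))
print("vent",tri((280.,200.2),(322.9,218.1)))
print("tip",tri((234.5,277.3),(187.6,174)))
for z in(.09,.1,.11): print(z,atz("top",(187.6,174),z),proj("side",atz("top",(187.6,174),z)))
P=[atz("top",p,.04) for p in((170.1,151.1),(214.6,151.6),(213.6,192.6),(168.4,192.1))]
print(np.mean(P,0))
s=bot.observe();R=s["ee_rot"];print((R.T@(np.array([.470,-.2005,.065])-s["position"]))/.03)
E
```

```text
coup (array([0.4227, 0.3106, 0.0861]), np.float64(0.0017783065514853156)) [0.4235 0.3099 0.088 ] [0.4241 0.3094 0.04  ]
vent (array([ 0.4704, -0.199 ,  0.0539]), np.float64(0.0021789587062297565))
tip (array([0.5832, 0.175 , 0.1   ]), np.float64(0.004505260754339754))
0.09 [0.5871 0.1766 0.09  ] [231.4348 281.6242]
0.1 [0.5854 0.1749 0.1   ] [232.1681 277.0697]
0.11 [0.5838 0.1732 0.11  ] [232.9097 272.4696]
[0.602  0.1736 0.04  ]
[ 1.8322 -1.3887  3.0312]
```

Call:
step_arm([
  [[1.84,-1.4,1],0],
  [[1.84,-1.4,2],0],
  [[1.84,-1.4,3.0],0],
  [[1.84,-1.4,3.0],0],
  [[1.84,-1.4,3.2],0],
  [[1.84,-1.4,3.3],0],
  [[1.84,-1.4,3.4],0],
  [[1.84,-1.4,3.4],0],
])

```text
clock: 1.6
position: [0.4708, -0.2017, 0.0554]
ee_rot: [[0.949, 0.314, 0.006], [0.314, -0.949, -0.003], [0.005, 0.004, -1.0]]
contact_force: [0.0, -0.7, 1.0]
width: 0.0
```

```bash
python3 - <<'E'
from h import *
s=bot.observe();R=s["ee_rot"];print(s["position"],s["contact_force"],(R.T@(np.array([.470,-.1995,.0465])-s["position"]))/.03)
E
```

```text
[ 0.47084405 -0.20165644  0.05540954] [ 0.02912924 -0.72587115  1.02237295] [-0.00548053 -0.07834804  0.29663091]
```

Call:
step_arm([
  [[0,-0.07,0.05],0],
  [[0,-0.07,0.12],0],
  [[0,-0.07,0.2],0],
  [[0,-0.07,0.28],0],
  [[0,-0.07,0.3],0],
  [[0,-0.07,0.3],0],
])

```text
clock: 2.1
position: [0.47, -0.1995, 0.0461]
ee_rot: [[0.949, 0.314, 0.005], [0.314, -0.949, -0.002], [0.004, 0.004, -1.0]]
contact_force: [-0.8, 0.1, 0.1]
width: 0.0003
```

Call:
step_arm([
  [[0,0,0.05],0],
  [[0,0,0.1],0],
  [[0,0,0.15],0],
  [[0,0,0.15],0],
])

```text
clock: 2.43
position: [0.4697, -0.1994, 0.0411]
ee_rot: [[0.949, 0.314, 0.005], [0.314, -0.949, -0.002], [0.004, 0.003, -1.0]]
contact_force: [-0.5, 0.4, -0.4]
width: 0.0003
```

```bash
python3 - <<'E'
from h import *
mosaic([("side",248,160),("top",285,170)],"pics/m3.png",s=6,w=66,h=75,cols=2)
for n in("side","top"):print(proj(n,bot.observe()["position"]))
E
```

```text
[279.63934987 204.01870892]
[322.61750244 219.01782628]
```

View pics/m3.png

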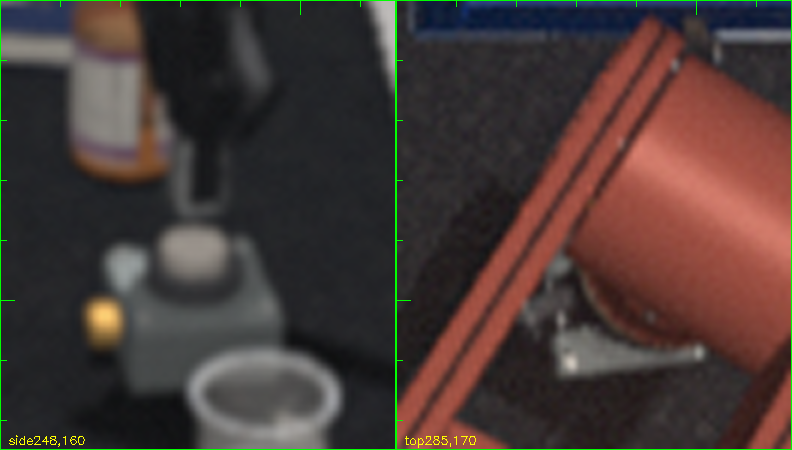

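Call:
step_arm([
  [[0,0,0.06],0],
  [[0,0,0.12],0],
  [[0,0,0.18],0],
  [[0,0,0.18],0],
])

```text
clock: 2.87
position: [0.4696, -0.1993, 0.0355]
ee_rot: [[0.949, 0.314, 0.004], [0.314, -0.949, -0.002], [0.004, 0.003, -1.0]]
contact_force: [0.1, 0.1, 0.1]
width: 0.0
```

Call:
step_arm([
  [[0,0,0.04],0],
  [[0,0,0.08],0],
  [[0,0,0.12],0],
  [[0,0,0.12],0],
])

```text
clock: 3.2
position: [0.4695, -0.1992, 0.0316]
ee_rot: [[0.949, 0.314, 0.004], [0.314, -0.949, -0.001], [0.003, 0.003, -1.0]]
contact_force: [0.4, -0.4, 0.4]
width: 0.0001
```

Call:
step_arm([
  [[0,0,0.04],0],
  [[0,0,0.08],0],
  [[0,0,0.12],0],
  [[0,0,0.12],0],
])

```text
clock: 3.53
position: [0.4692, -0.1991, 0.0277]
ee_rot: [[0.949, 0.314, 0.003], [0.314, -0.949, -0.001], [0.003, 0.002, -1.0]]
contact_force: [-0.4, -0.2, -0.8]
width: -0.0003
```

```bash
python3 - <<'E'
from h import *
mosaic([("side",248,160),("side",260,180)],"pics/m4.png",s=6,w=66,h=75,cols=2)
s=bot.observe();print(s["contact_force"],s["tau"])
E
```

```text
[-0.02835852 -0.11718612 -0.42113831] [-5.80928536e-03 -3.95150077e+01 -3.26990604e+01  3.33656062e-03
 -3.94595065e-02 -1.62168425e-05]
```

View pics/m4.png

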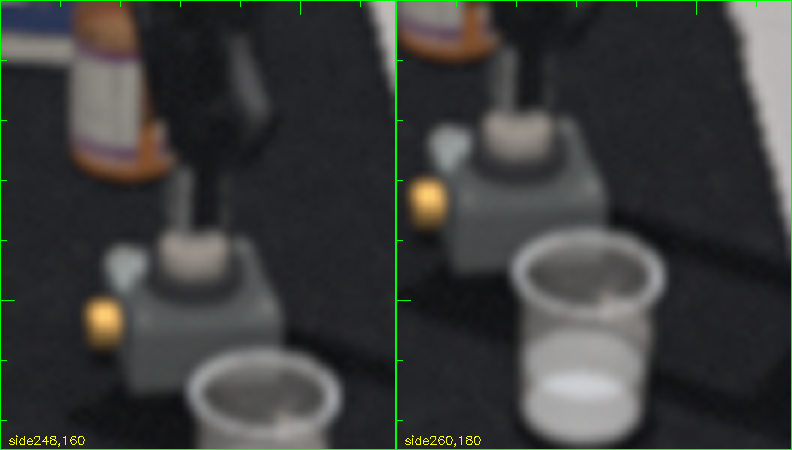

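Call:
step_arm([
  [[0,0,0.04],0],
  [[0,0,0.08],0],
  [[0,0,0.12],0],
  [[0,0,0.12],0],
])

```text
clock: 3.92
position: [0.4693, -0.1991, 0.024]
ee_rot: [[0.949, 0.314, 0.004], [0.314, -0.949, -0.001], [0.003, 0.002, -1.0]]
contact_force: [-1.0, -0.4, 0.1]
width: -0.0001
```

Call:
step_arm([
  [[0,0,0.04],0],
  [[0,0,0.08],0],
  [[0,0,0.12],0],
  [[0,0,0.12],0],
])

```text
clock: 4.25
position: [0.4694, -0.1992, 0.0205]
ee_rot: [[0.949, 0.314, 0.004], [0.314, -0.949, -0.001], [0.003, 0.002, -1.0]]
contact_force: [-0.9, 1.1, 3.3]
width: -0.0001
```

Call:
step_arm([
  [[0,0,0.03],0],
  [[0,0,0.07],0],
  [[0,0,0.1],0],
  [[0,0,0.1],0],
])

```text
clock: 4.58
position: [0.4695, -0.1992, 0.0179]
ee_rot: [[0.949, 0.314, 0.004], [0.314, -0.949, -0.001], [0.003, 0.002, -1.0]]
contact_force: [-2.4, 2.2, 7.0]
width: 0.0001
```

Call:
step_arm([
  [[0,0,0.04],0],
  [[0,0,0.08],0],
  [[0,0,0.1],0],
  [[0,0,0.1],0],
])

```text
clock: 4.92
position: [0.4696, -0.1993, 0.0176]
ee_rot: [[0.949, 0.315, 0.003], [0.315, -0.949, -0.001], [0.002, 0.002, -1.0]]
contact_force: [-11.2, 6.6, 26.6]
width: -0.0004
```

```bash
python3 - <<'E'
from h import *
s=bot.observe();print(s["position"],s["contact_force"],s["moment"])
mosaic([("side",248,160),("side",200,100)],"pics/m5.png",s=6,w=66,h=75,cols=2)
E
```

```text
[ 0.46964324 -0.1993402   0.01756327] [-11.17410199   6.56719078  26.62587686] [1.02201336 1.86867109 0.0200161 ]
```

Call:
step_arm([
  [[0,0,-0.3],0],
  [[0,0,-1],0],
  [[0,0,-2],0],
  [[0,0,-3],0],
  [[0,0,-4],0],
  [[0,0,-5],0.5],
  [[0,0,-5.5],1],
  [[0,0,-5.5],2],
  [[0,0,-5.5],3.06],
  [[0,0,-5.5],3.06],
], gripper=100)

```text
clock: 5.8
position: [0.4693, -0.1992, 0.1826]
ee_rot: [[1.0, -0.004, 0.003], [-0.004, -1.0, -0.002], [0.003, 0.002, -1.0]]
contact_force: [-0.5, -0.1, -0.3]
width: 0.0856
```

```bash
python3 - <<'E'
from h import *
s=bot.observe();R=s["ee_rot"];print(R,s["contact_force"],(R.T@(np.array([.4232,.310,.185])-s["position"]))/.03)
a=bot.grab_frame("side");b=bot.grab_frame("top")
cv2.imwrite("pics/full6.png",np.hstack([a[80:420,160:460],b[100:440,100:500]]))
E
```

```text
[[ 0.99998584 -0.00403029  0.00347381]
 [-0.00402476 -0.99999062 -0.00159813]
 [ 0.00348021  0.00158412 -0.99999269]] [-0.47478699 -0.05369478 -0.27480582] [ -1.60457993 -16.96667458  -0.11120163]Traceback (most recent call last):
  File "<stdin>", line 4, in <module>
    return _nx.concatenate(arrs, 1, dtype=dtype, casting=casting)
           ~~~~~~~~~~~~~~~^^^^^^^^^^^^^^^^^^^^^^^^^^^^^^^^^^^^^^^
ValueError: all the input array dimensions except for the concatenation axis must match exactly, but along dimension 0, the array at index 0 has size 340 and the array at index 1 has size 320
```

Call:
step_arm([
  [[-1.6,-17,-0.1],0],
  [[-1.6,-17,-0.1],0],
  [[-1.6,-17,-0.1],0],
  [[-1.6,-17,-0.1],0],
  [[-1.6,-17,-0.1],0],
  [[-1.6,-17,-0.1],0],
  [[-1.6,-17,-0.1],0],
  [[-1.6,-17,-0.1],0],
  [[-1.6,-17,-0.1],0],
  [[-1.6,-17,-0.1],0],
])

```text
clock: 6.73
position: [0.4277, 0.2176, 0.1837]
ee_rot: [[1.0, 0.007, 0.002], [0.007, -1.0, -0.001], [0.002, 0.001, -1.0]]
contact_force: [1.3, 0.2, -0.2]
width: 0.0857
```

```bash
python3 - <<'E'
from h import *
s=bot.observe();R=s["ee_rot"];print(s["position"],R,(R.T@(np.array([.4232,.310,.160])-s["position"]))/.03)
E
```

```text
[0.42771543 0.21756279 0.18372658] [[ 9.99974280e-01  6.82196163e-03  2.21342125e-03]
 [ 6.82409340e-03 -9.99976258e-01 -9.56993385e-04]
 [ 2.20684013e-03  9.72073365e-04 -9.99997092e-01]] [-0.13122915 -3.08296282  0.78760186]
```

Call:
step_arm([
  [[-0.13,-3.08,0],0.05],
  [[-0.13,-3.08,0],0.05],
  [[-0.13,-3.08,0.5],0.05],
  [[-0.13,-3.08,1],0.05],
  [[-0.13,-3.08,1],0.05],
])

```text
clock: 7.15
position: [0.4205, 0.3099, 0.1497]
ee_rot: [[1.0, 0.007, -0.004], [0.007, -1.0, -0.004], [-0.004, 0.004, -1.0]]
contact_force: [-0.5, -0.5, -0.2]
width: 0.0853
```

```bash
python3 - <<'E'
from h import *
s=bot.observe();print(s["position"],s["width"])
for n in("side","top"):
  for dz in (0,.013,.03,.043):print(n,proj(n,s["position"]+[0,0,dz]))
a=bot.grab_frame("side");b=bot.grab_frame("top")
cv2.imwrite("pics/full6.png",np.hstack([cv2.resize(a[220:400,250:400],None,fx=3,fy=3),cv2.resize(b[140:320,80:190],None,fx=3,fy=3)]))
E
```

```text
[0.42053739 0.30991284 0.149691  ] 0.08534700380689761
side [329.97313487 305.33178184]
side [330.72032652 299.45021641]
side [331.71604565 291.5699028 ]
side [332.49195397 285.39535208]
top [130.77871068 232.98759227]
top [129.38123913 232.72024391]
top [127.51208536 232.36269962]
top [126.0497953  232.08301559]
```

View pics/full6.png

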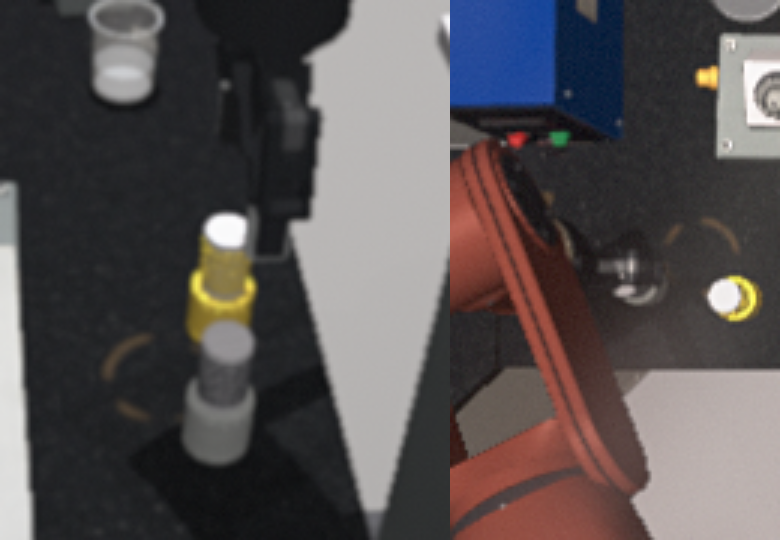

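```bash
python3 - <<'E'
from h import *
np.set_printoptions(precision=4,suppress=True)
o,d=ray("side",(340,305.5))
for y in(.345,.353,.367):print(y,o+d*(y-o[1])/d[1])
# vent picture m3: fingertip bottom ctr (200,212)/6
o,d=ray("side",(248+200/6-.4,160+212/6-.4))
for y in(-.195,-.199,-.205):print(y,o+d*(y-o[1])/d[1])
E
```

```text
0.345 [0.4134 0.345  0.1823]
0.353 [0.4155 0.353  0.1899]
0.367 [0.4194 0.367  0.2033]
-0.195 [ 0.4676 -0.195   0.0722]
-0.199 [ 0.4673 -0.199   0.07  ]
-0.205 [ 0.4668 -0.205   0.0666]
```

Call:
step_arm([
  [[0.15,0,1],0],
  [[0.15,0,2],0],
  [[0.15,0,3],0],
  [[0.15,0,3.6],0],
  [[0.15,0,4],0],
  [[0.15,0,4.2],0],
  [[0.15,0,4.2],0],
])

```text
clock: 7.83
position: [0.427, 0.3086, 0.0263]
ee_rot: [[1.0, 0.003, -0.001], [0.003, -1.0, -0.003], [-0.001, 0.003, -1.0]]
contact_force: [0.6, -0.2, 0.2]
width: 0.085
```

```bash
python3 - <<'E'
from h import *
s=bot.observe();R=s["ee_rot"];print(R,(R.T@(np.array([.4258,.3105,.0185])-s["position"]))/.03)
E
```

```text
[[ 9.99994352e-01  3.24799118e-03 -8.63852712e-04]
 [ 3.24560602e-03 -9.99990956e-01 -2.74829398e-03]
 [-8.72771334e-04  2.74547473e-03 -9.99995850e-01]] [-0.03924066 -0.06461348  0.26049271]
```

Call:
step_arm([
  [[-0.04,-0.06,0.26],0],
  [[-0.04,-0.06,0.26],0],
  [[-0.04,-0.06,0.26],0],
])

```text
clock: 8.08
position: [0.4263, 0.3107, 0.0193]
ee_rot: [[1.0, 0.003, 0.0], [0.003, -1.0, -0.002], [0.0, 0.002, -1.0]]
contact_force: [0.5, -0.0, 0.7]
width: 0.0854
```

Call:
step_arm([
  [[0,0,0],0],
  [[0,0,0],0],
  [[0,0,0],0],
  [[0,0,0],0],
  [[0,0,0],0],
  [[0,0,0],0],
  [[0,0,0],0],
  [[0,0,0],0],
], gripper=0, force=25)

```text
clock: 8.75
position: [0.4265, 0.3108, 0.0195]
ee_rot: [[1.0, 0.003, 0.001], [0.003, -1.0, -0.002], [0.001, 0.002, -1.0]]
contact_force: [0.6, -0.1, 2.4]
width: 0.0295
```

```bash
python3 - <<'E'
from h import *
s=bot.observe();print(s["position"],s["width"],s["contact_force"],s["ee_rot"])
a=bot.grab_frame("side");b=bot.grab_frame("top")
cv2.imwrite("pics/full7.png",cv2.resize(a[270:390,270:390],None,fx=5,fy=5))
E
```

```text
[0.42648871 0.31076929 0.01953089] 0.029460053229435765 [ 0.55083439 -0.14778128  2.37603256] [[ 9.99993831e-01  3.47108881e-03  5.37143949e-04]
 [ 3.47217577e-03 -9.99991899e-01 -2.03607212e-03]
 [ 5.30072210e-04  2.03792462e-03 -9.99997783e-01]]
```

View pics/full7.png

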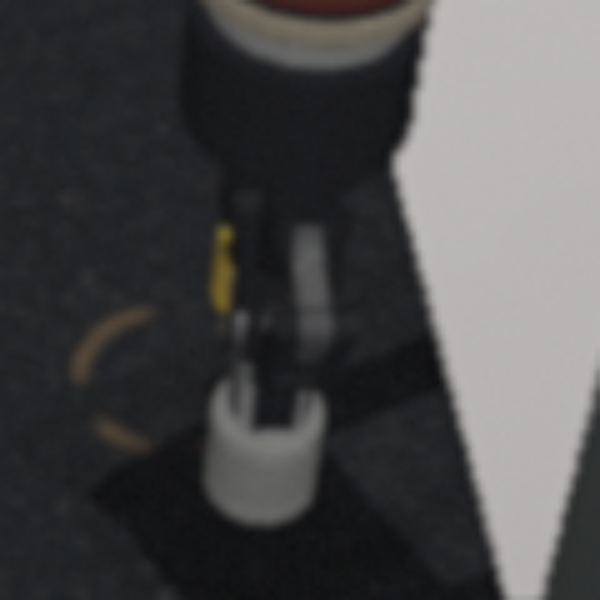

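```bash
python3 - <<'E'
from h import *
for v in (355.6,353.5):
  o,d=ray("side",(325.6,v))
  for y in(.326,.331,.336):print(v,y,o+d*(y-o[1])/d[1])
E
```

```text
355.6 0.326 [0.42060286 0.326      0.0448524 ]
355.6 0.331 [0.42184799 0.331      0.05078192]
355.6 0.336 [0.42309313 0.336      0.05671145]
353.5 0.326 [0.42110972 0.326      0.05039017]
353.5 0.331 [0.42234996 0.331      0.05626619]
353.5 0.336 [0.4235902  0.336      0.06214221]
```

Call:
step_arm([
  [[0,0,0.06],0],
  [[0,0,0.1],0],
  [[-0.12,0,0.06],0],
  [[-0.25,0,0.035],0],
  [[-0.37,0,0.015],0],
  [[-0.5,0,0.005],0],
  [[-0.67,0,0],0],
  [[-0.8,0,0],0],
  [[-0.92,0,0.01],0],
  [[-1.07,0,0.03],0],
])

```text
clock: 9.68
position: [0.395, 0.311, 0.0192]
ee_rot: [[1.0, 0.004, 0.003], [0.004, -1.0, -0.001], [0.003, 0.001, -1.0]]
contact_force: [4.0, -1.1, 5.7]
width: 0.0294
```

```bash
python3 - <<'E'
from h import *
s=bot.observe();print(s["position"],s["width"],s["contact_force"])
a=bot.grab_frame("side")
cv2.imwrite("pics/full8.png",cv2.resize(a[290:390,270:390],None,fx=5,fy=5))
E
```

```text
[0.39501308 0.31101417 0.01917599] 0.029391839791382393 [ 4.0273171  -1.10261325  5.67503495]
```

View pics/full8.png

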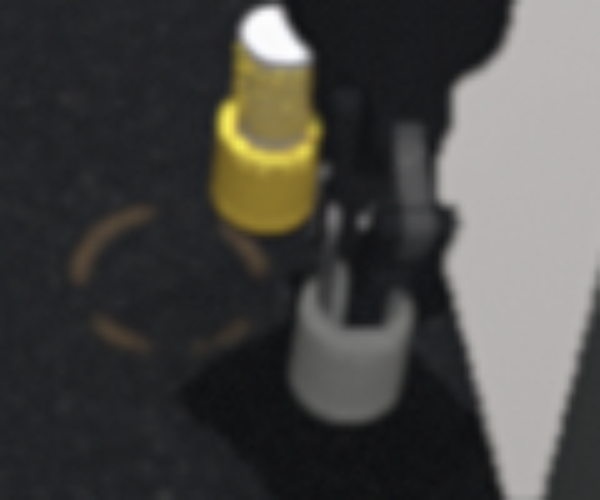

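```bash
python3 - <<'E'
from h import *
np.set_printoptions(precision=4,suppress=True)
# before: full7 shell bottom ctr: bottom edge 525, sides 203/318
print(atz("side",(270+260.5/5-.4,270+500/5-.4),0),atz("side",(270+345/5-.4,290+397/5-.4),0))
s=bot.observe()
im=bot.grab_frame("side")
for nm,off in(("now",None),):
  g=im[290:390,320:360].mean(2)
  for r in range(58,84,4): print(r+290,np.int32(g[r,:]))
E
```

```text
[0.4229 0.3204 0.    ] [0.3918 0.3205 0.    ]
348 [ 32  32  32  32  33  37  40  41  33  31  60  95 108  88  63  61  71  89
  94  76  45  23  24  23  25  25  25  34  51  62  57  45  31  23  22  21
  21  19  20  54]
352 [ 35  33  34  32  35  37  36  33  26  41  78 109 117 112  95  82  87  95
  84  53  27  24  26  27  25  26  28  47  67  88 103 110  89  50  24  20
  23  21  24  28]
356 [ 37  35  31  30  24  21  19  15  27  48  71  85  99 110 116 118 117 113
 109 105 103 104 105 105 107 108 109 112 116 117 112  96  66  39  31  35
  39  36  35  32]
360 [ 18  21  22  18  20  20  17  20  41  65  78  81  86  89  95 100 101 101
 104 107 110 113 112 114 113 110 108 106 101  94  84  62  40  32  35  36
  38  38  37  36]
364 [18 18 17 19 19 18 19 28 53 76 82 84 87 90 92 94 95 96 98 97 98 98 99 98
 97 96 95 93 92 83 64 40 23 18 22 22 26 30 34 35]
368 [19 18 17 18 18 18 16 19 35 62 85 92 92 92 93 94 95 96 96 96 97 97 97 96
 95 95 93 92 87 68 42 23 18 20 21 21 20 18 20 23]
372 [ 17  19  19  19  20  19  19  21  19  21  23  32  52  67  81  90  95 101
 102 102 103 101 101 100  96  89  74  53  33  20  17  20  21  19  18  18
  20  18  21  18]
```

Call:
step_arm([
  [[0,0,-1],0],
  [[0,0,-2],0],
  [[0,0,-3],0],
  [[0,0,-4],0],
  [[0.5,0.4,-4.4],0],
  [[1.5,1,-4.4],0],
  [[2.5,1.8,-4.4],0],
  [[3.5,2.5,-4.4],0],
  [[4.5,3.2,-4.4],0],
  [[5,3.6,-4.4],0],
])

```text
clock: 10.62
position: [0.546, 0.2011, 0.1501]
ee_rot: [[1.0, 0.002, -0.0], [0.002, -1.0, -0.003], [-0.0, 0.003, -1.0]]
contact_force: [0.4, 0.5, -0.9]
width: 0.0292
```

```bash
python3 - <<'E'
from h import *
s=bot.observe();R=s["ee_rot"];print(s["position"],s["width"],s["contact_force"],R,(R.T@(np.array([.5873,.175,.145])-s["position"]))/.03)
E
```

```text
[0.54596577 0.20114173 0.15014716] 0.029235031892555555 [ 0.38423298  0.53175952 -0.93494494] [[ 9.99997825e-01  2.07036161e-03 -2.50577111e-04]
 [ 2.06968000e-03 -9.99994239e-01 -2.69052417e-03]
 [-2.56146025e-04  2.68999971e-03 -9.99996349e-01]] [1.37604511 0.87377689 0.17357064]
```

Call:
step_arm([
  [[1.2,0.8,0],0],
  [[1.38,0.87,0.1],0],
  [[1.38,0.87,0.17],0],
  [[1.38,0.87,0.17],0],
  [[1.38,0.87,0.17],0],
])

```text
clock: 11.03
position: [0.5854, 0.1757, 0.1436]
ee_rot: [[1.0, 0.003, -0.004], [0.003, -1.0, -0.003], [-0.004, 0.003, -1.0]]
contact_force: [-0.7, -0.1, -2.2]
width: 0.0293
```

```bash
python3 - <<'E'
from h import *
s=bot.observe();print(s["position"],s["contact_force"])
m=s["position"]+[-.0033,0,-.0192];print("mouth",m,proj("side",m),"tip",proj("side",[.584,.175,.1]))
a=bot.grab_frame("side");b=bot.grab_frame("top")
cv2.imwrite("pics/full9.png",np.hstack([cv2.resize(x,None,fx=6,fy=6,interpolation=cv2.INTER_CUBIC) for x in(a[205:305,200:266],b[125:225,155:220])]))
E
```

```text
[0.58541746 0.17570297 0.14364733] [-0.74586215 -0.11914003 -2.19887842]
mouth [0.58211746 0.17570297 0.12444733] [233.53077614 267.3889183 ] tip [232.91848471 277.09873072]
```

View pics/full9.png

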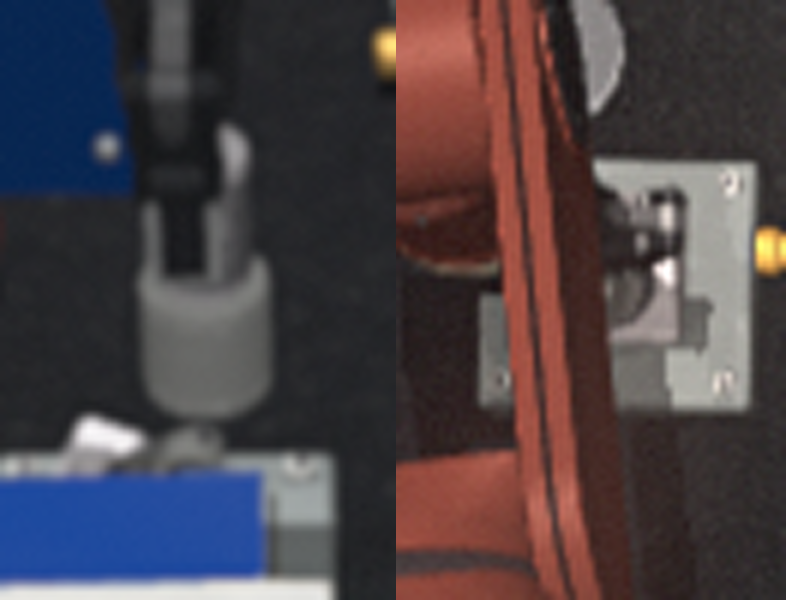

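Call:
step_arm([
  [[0.07,0.02,0.3],0],
  [[0.07,0.02,0.6],0],
  [[0.07,0.02,0.75],0],
  [[0.07,0.02,0.85],0],
  [[0.07,0.02,0.85],0],
])

```text
clock: 11.55
position: [0.587, 0.1754, 0.1177]
ee_rot: [[1.0, 0.004, -0.004], [0.004, -1.0, -0.003], [-0.004, 0.003, -1.0]]
contact_force: [0.1, 0.5, -1.9]
width: 0.0294
```

Call:
step_arm([
  [[0,0,0.05],0],
  [[0,0,0.1],0],
  [[0,0,0.13],0],
  [[0,0,0.13],0],
])

```text
clock: 11.88
position: [0.5881, 0.1756, 0.1145]
ee_rot: [[1.0, 0.004, -0.001], [0.004, -1.0, -0.002], [-0.002, 0.002, -1.0]]
contact_force: [2.8, 1.3, -1.0]
width: 0.0293
```

Call:
step_arm([
  [[0,0,0.05],0],
  [[0,0,0.1],0],
  [[0,0,0.13],0],
  [[0,0,0.13],0],
])

```text
clock: 12.22
position: [0.5897, 0.1757, 0.1124]
ee_rot: [[1.0, 0.004, 0.002], [0.004, -1.0, -0.002], [0.002, 0.002, -1.0]]
contact_force: [2.8, -0.1, 5.3]
width: 0.0287
```

Call:
step_arm([
  [[-0.08,0,0],0],
  [[-0.16,0,0],0],
  [[-0.24,0,0],0],
  [[-0.32,0,0.01],0],
  [[-0.4,0,0.02],0],
  [[-0.4,0,0.02],0],
])

```text
clock: 12.72
position: [0.5773, 0.1757, 0.112]
ee_rot: [[1.0, 0.004, 0.002], [0.004, -1.0, -0.002], [0.002, 0.002, -1.0]]
contact_force: [2.1, -0.6, 4.7]
width: 0.0289
```

Call:
step_arm([
  [[-0.08,0,0.01],0],
  [[-0.16,0,0.03],0],
  [[-0.25,0,0.05],0],
  [[-0.34,0,0.08],0],
  [[-0.43,0,0.11],0],
  [[-0.52,0,0.14],0],
  [[-0.6,0,0.17],0],
  [[-0.6,0,0.17],0],
])

```text
clock: 13.38
position: [0.5584, 0.1756, 0.1066]
ee_rot: [[1.0, 0.004, 0.001], [0.004, -1.0, -0.002], [0.001, 0.002, -1.0]]
contact_force: [1.1, -0.2, 3.4]
width: 0.0293
```

```bash
python3 - <<'E'
from h import *
s=bot.observe();print(s["position"],s["contact_force"],s["moment"])
a=bot.grab_frame("side");b=bot.grab_frame("top")
cv2.imwrite("pics/full10.png",np.hstack([cv2.resize(x,None,fx=6,fy=6,interpolation=cv2.INTER_CUBIC) for x in(a[205:305,200:266],b[125:225,155:220])]))
E
```

```text
[0.55844996 0.17559861 0.10655924] [ 1.09047972 -0.1960015   3.40340289] [-0.11033051 -0.33990798 -0.0689968 ]
```

View pics/full10.png

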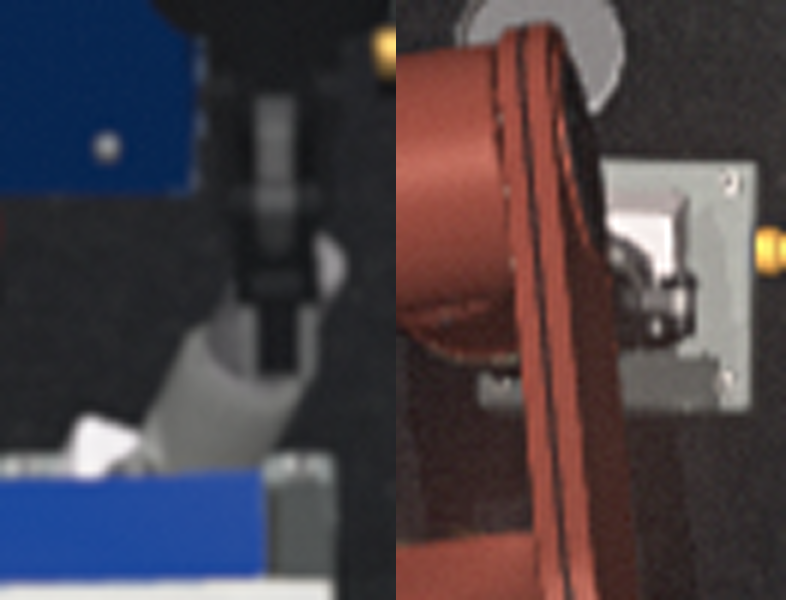

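Call:
step_arm([
  [[0,0,0],0],
  [[0.04,0,0.09],0],
  [[0.08,0,0.17],0],
  [[0.12,0,0.25],0],
  [[0.12,0,0.25],0],
], force=40)

```text
clock: 13.9
position: [0.5624, 0.1756, 0.0978]
ee_rot: [[1.0, 0.004, 0.001], [0.004, -1.0, -0.002], [0.001, 0.002, -1.0]]
contact_force: [7.9, 1.1, -7.4]
width: 0.0292
```

Call:
step_arm([
  [[0.03,0,0.02],0],
  [[0.06,0,0.06],0],
  [[0.08,0,0.11],0],
  [[0.08,0,0.11],0],
])

```text
clock: 14.23
position: [0.5645, 0.1756, 0.0943]
ee_rot: [[1.0, 0.004, 0.0], [0.004, -1.0, -0.002], [0.0, 0.002, -1.0]]
contact_force: [0.0, -1.1, 3.8]
width: 0.0289
```

Call:
step_arm([
  [[0.02,0,0.04],0],
  [[0.04,0,0.08],0],
  [[0.05,0,0.1],0],
  [[0.05,0,0.1],0],
])

```text
clock: 14.57
position: [0.5658, 0.1756, 0.0916]
ee_rot: [[1.0, 0.004, -0.0], [0.004, -1.0, -0.002], [-0.0, 0.002, -1.0]]
contact_force: [-0.9, -0.6, 5.8]
width: 0.029
```

Call:
step_arm([
  [[0.02,0,0.04],0],
  [[0.04,0,0.08],0],
  [[0.05,0,0.1],0],
  [[0.05,0,0.1],0],
])

```text
clock: 14.9
position: [0.5669, 0.1756, 0.0895]
ee_rot: [[1.0, 0.004, -0.001], [0.004, -1.0, -0.002], [-0.001, 0.002, -1.0]]
contact_force: [-3.1, -0.9, 8.4]
width: 0.0291
```

Call:
step_arm([
  [[0.02,0,0.04],0],
  [[0.04,0,0.08],0],
  [[0.05,0,0.1],0],
  [[0.05,0,0.1],0],
], force=70)

```text
clock: 15.23
position: [0.5671, 0.1757, 0.0894]
ee_rot: [[1.0, 0.004, -0.004], [0.004, -1.0, -0.003], [-0.004, 0.003, -1.0]]
contact_force: [-13.2, -2.2, 23.6]
width: 0.0283
```

Call:
step_arm([
  [[0.02,0,0.04],0],
  [[0.04,0,0.08],0],
  [[0.05,0,0.1],0],
  [[0.05,0,0.1],0],
])

```text
clock: 15.57
position: [0.5672, 0.1756, 0.0895]
ee_rot: [[1.0, 0.004, -0.007], [0.004, -1.0, -0.004], [-0.007, 0.004, -1.0]]
contact_force: [-15.0, -3.1, 25.4]
width: 0.0289
```

```bash
python3 - <<'E'
from h import *
s=bot.observe();print(s["position"],s["contact_force"],s["width"])
a=bot.grab_frame("side");b=bot.grab_frame("top")
th=np.radians(25);z=np.array([-np.sin(th),0,np.cos(th)]);x=np.array([np.cos(th),0,np.sin(th)]);y=np.array([0,1,0])
S=6;c=cv2.resize(a[205:305,200:266],None,fx=S,fy=S,interpolation=cv2.INTER_CUBIC)
d=c.copy()
for k,r,col in((.0115,.02,(0,0,255)),(.0595,.015,(0,255,0))):
    p=[(proj("side",np.array([.584,.175,.1])+k*z+r*(np.cos(t)*x+np.sin(t)*y))-[200,205]+.5)*S for t in np.linspace(0,6.3,40)]
    cv2.polylines(d,[np.int32(p)],1,col,1)
cv2.imwrite("pics/full11.png",np.hstack([c,d]))
E
```

```text
[0.56719832 0.17564651 0.0895276 ] [-14.95959262  -3.10811199  25.38338588] 0.028880040038551692
```

View pics/full11.png

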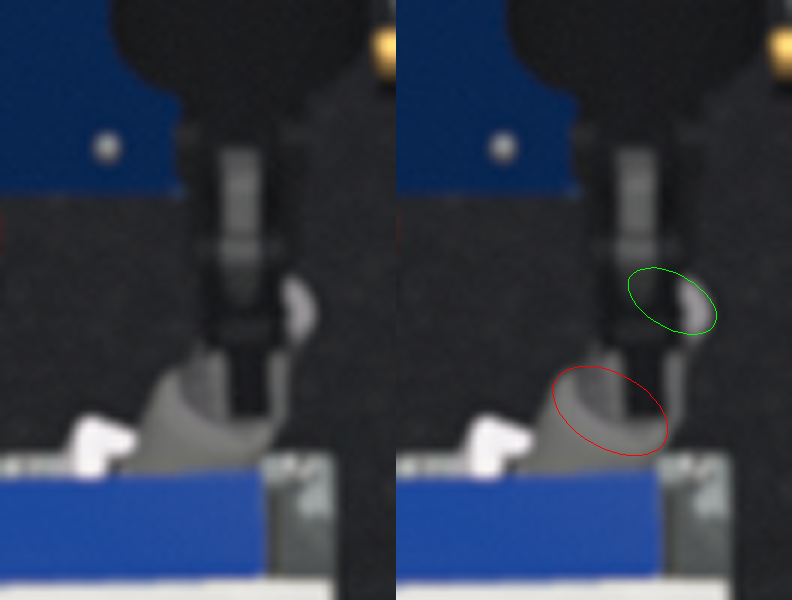

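```bash
python3 -c "
from rig import bot
print(bot.finish_job())"
```

```text
the job is handed in; nothing more can be done
None
```

The vent button was pressed first. The steel coupler is now pushed home on the nipple, still gripped and held there, and the job was handed in at about 15.7 s of the 50 s.

**Vent button:** I pressed it with the shut fingers until it hit its stop; vertical force rose from 7 to 27 N with almost no further movement. Then I lifted off. I did not take a picture of it back up afterwards.

**Tilting the coupler:** The moves cannot tilt the tool, so the coupler had to be turned in the pads. My first try, against the worktop, failed because the coupler just slid about 31 mm and stayed upright. I then hooked its mouth on the nipple tip and drew the hand back, which gave about 25° in the side view.

**Pressing home:** I pushed it along the nipple's axis.
- **Snap:** a short pull inward, read as the snap over the balls.
- **Collar:** a rising spring force up to about 10 N.
- **Stop:** a hard stop, where I hold it with about 29 N of push and a 70 N grip.

**Last checks:**
- In the last picture the shoulder and top of the coupler fit the fully-home model, drawn from my measured tip, to about 1–2 mm.
- The mouth and collar are hidden behind the blue box in the side view. The snap and full collar travel are therefore judged from the forces, the 9.5 mm travelled from the inward pull to the stop, and that fit.
- The reported tool position disagreed with the cameras: the real fingertips were about 29 mm higher than reported. I allowed for this in all heights.
- I did not move towards the beaker or the brown bottle, and the hand passed well above the beaker. I took no final picture of either.

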